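# Find and tag the worn-out shock mount

## Robot

A 6-joint arm with a two-finger parallel gripper is mounted at the origin on the work surface. World frame = base frame: x ahead of the robot, y to its left, z up, the work surface at z = 0. Lengths are in m, angles in rad, forces in N, time in s.
With the tool pointing down it reaches from about 0.35 to 0.875 m from the base axis. Payload 15.5 kg.
Tool frame: the origin (TCP) lies between the finger pads; the fingertips stand 22 mm ahead of it and the grasp point (between the pads) lies 3 mm ahead of it; x points along the fingers, y is the direction in which the jaws open and shut, and the axes are right-handed (so a half turn about x gives the same grasp; the last joint's range is limited). The gripper opens to 85 mm and grips with 20 to 120 N. Pads are 22 mm wide; open, the fingers measure 114 mm over their backs; the gripper's body (76 mm by 85 mm) begins 54 mm behind the grasp point. The pads swing forward as they close: fully open they stand 13 mm farther back than shut.
Start: joints at [-1.282, 0.494, 1.345, -0, 1.302, -0.096], TCP at [0.235, -0.579, 0.253] pointing down, gripper open.
Joint ranges: [-2.91, 2.91], [-0.82, 2.16], [0.22, 2.67], [-1.22, 4.37], [0.12, 2.79], [-3.08, 3.08]. Speed limits (rad/s): [1.89, 1.89, 2.57, 3.01, 3.01, 3.01].

## Interface

Orientations are given as a unit quaternion [x, y, z, w].
In Python, from station import robot gives the robot as it stands.
- The arm moves only by the tool move_arm, never from a script. Its arguments are lists of equal length, an entry for each row: "delta_rot": the turn, a rotation vector about the tool's x, y, z in rad, a list of three; "slide": the shift along the tool's x, y, z in mm, a list of three; "jaw": the finger opening in mm, from 0 to 85.4. A call has 1 to 10 rows; each row shifts and turns the commanded pose from where the row before left it, along the tool's axes as they then stand; what a row does not reach is not made up. A row lasts 1/12 s, in which the tool goes at most 41.7 mm and 7.16 degrees, less where a joint would pass 70% of its speed; a pose out of reach is approached as far as the arm can. A call with a gripper value outside its range is refused whole. The fingers move at their own pace and stop on an object; the grip force is fixed at half the most. Time passes only in rows, so rows that do not move let the fingers close. It gives the time, the measured TCP pose, the force and the opening at its end, in the units of the state.
- robot.state(): the state, without advancing time (a new reading comes with each control period).
- robot.snapshot(name): name is "scene" or "top"; returns a dict with "frame" (420x560x3 uint8, red, green, blue), "camera_matrix" (3x3 intrinsics, pixels), "dist_coeffs" ([k1, k2, p1, p2, k3] as OpenCV has them; the pictures are not rectified), "R" (3x3) and "t" (3): a world point X has camera coordinates R X + t. Camera axes: x right, y down, z forward; pixel columns grow to the right and rows downward; lengths in m; the calibration is good to about 2 mm. A picture is of the moment at which its call begins. There is no depth.
- robot.close_job(): hands the job in, once; it reports no verdict.
The state is a dict: "t": time; "q": joint angles; "joint_velocities": joint speeds; "joint_efforts": joint torques, N m; "position": TCP position; "tcp_rot": TCP orientation; "ft_force": force on the tool from outside, world axes, zero at the start; "wrist_torque": the same for the moment, N m; "grip_width": finger opening in m.
Only numpy, scipy, OpenCV 4.12 (cv2) and the standard library are available. Lean on these libraries where they do the work, as an engineer would, in place of code of your own. Each camera call takes 0.05 s, during which the arm holds its last target.

## Task

One of the three shock mounts on the test rail has gone soft. With the fingertips, press the three black pads one after the other, starting at the blue end of the rail, gently and about 5 mm down each, to feel which one gives most easily; let them spring back, then push the red tag in front of that mount fully down. Leave the other two tags up, pull nothing up, and do not lift, knock over or move the spray can, mouse, screwdriver and jar.

Things in the scene. Friction and masses are not known exactly. Their poses are not given: they have to be found in the camera images.
- rail: Aluminium test rail fixed to the bench, 140 mm deep (its x), 360 mm long (its y) plus a 20 mm end block at either end: blue at its +y end, grey at its -y end. Deck (top face) 24 mm above the bench, end blocks 30 mm. Origin: centre of its underside, on the bench; z up. Its -x side faces the robot (turned by up to 0.4 rad).
- place_1 (a point): Place 1 on the deck of the rail, nearest the blue end: the point on the deck under the centre of the shock mount that stands there. Places are 110 mm apart along the rail's y.
- tag_1_top (a point): Centre of the flat top (16 mm by 24 mm) of the red tag of place 1, 70 mm from the mount's centre on the rail's -x side. Up, it stands 18 mm above the deck (42 mm above the bench); fully down 4 mm above the deck.
- tag_1 (a joint): Downward travel of the red tag of place 1, m: 0 up as at the start, 0.014 fully down against its stop. It slides straight down with about 3 N of friction and stays where it is left.
- place_2 (a point): Place 2 on the deck of the rail, in the middle: the point on the deck under the centre of the shock mount that stands there. Places are 110 mm apart along the rail's y.
- tag_2_top (a point): Centre of the flat top (16 mm by 24 mm) of the red tag of place 2, 70 mm from the mount's centre on the rail's -x side. Up, it stands 18 mm above the deck (42 mm above the bench); fully down 4 mm above the deck.
- tag_2 (a joint): Downward travel of the red tag of place 2, m: 0 up as at the start, 0.014 fully down against its stop. It slides straight down with about 3 N of friction and stays where it is left.
- place_3 (a point): Place 3 on the deck of the rail, nearest the grey end: the point on the deck under the centre of the shock mount that stands there. Places are 110 mm apart along the rail's y.
- tag_3_top (a point): Centre of the flat top (16 mm by 24 mm) of the red tag of place 3, 70 mm from the mount's centre on the rail's -x side. Up, it stands 18 mm above the deck (42 mm above the bench); fully down 4 mm above the deck.
- tag_3 (a joint): Downward travel of the red tag of place 3, m: 0 up as at the start, 0.014 fully down against its stop. It slides straight down with about 3 N of friction and stays where it is left.
- mount_a: One of three shock mounts that look the same: a dark steel cup (46 mm across, 16 mm high) fixed on the rail, with a spring-mounted black pad above it. Origin: centre of its underside, on the deck. Which mount stands in which place changes from run to run.
- pad_a (a point): Centre of the flat top of the black rubber pad (38 mm across) of mount_a; at rest 42 mm above the deck (66 mm above the bench). It moves with the pad.
- spring_a (a joint): How far the pad of mount_a is pressed down, m: 0 at rest (the softest sags by 0.2 mm under its own weight, too little to read or see), 0.016 at its stop; it springs back when let go. The springs' rates lie between 0.3 and 2 N/mm, and each is at least twice the next softer one.
- mount_b: One of three shock mounts that look the same: a dark steel cup (46 mm across, 16 mm high) fixed on the rail, with a spring-mounted black pad above it. Origin: centre of its underside, on the deck. Which mount stands in which place changes from run to run.
- pad_b (a point): Centre of the flat top of the black rubber pad (38 mm across) of mount_b; at rest 42 mm above the deck (66 mm above the bench). It moves with the pad.
- spring_b (a joint): How far the pad of mount_b is pressed down, m: 0 at rest (the softest sags by 0.2 mm under its own weight, too little to read or see), 0.016 at its stop; it springs back when let go. The springs' rates lie between 0.3 and 2 N/mm, and each is at least twice the next softer one.
- mount_c: One of three shock mounts that look the same: a dark steel cup (46 mm across, 16 mm high) fixed on the rail, with a spring-mounted black pad above it. Origin: centre of its underside, on the deck. Which mount stands in which place changes from run to run.
- pad_c (a point): Centre of the flat top of the black rubber pad (38 mm across) of mount_c; at rest 42 mm above the deck (66 mm above the bench). It moves with the pad.
- spring_c (a joint): How far the pad of mount_c is pressed down, m: 0 at rest (the softest sags by 0.2 mm under its own weight, too little to read or see), 0.016 at its stop; it springs back when let go. The springs' rates lie between 0.3 and 2 N/mm, and each is at least twice the next softer one.
- spray: Green spray can, 52 mm across, 120 mm tall, loose, standing off the blue end of the rail. Origin: centre of its underside.
- mouse: Black computer mouse, 100 by 58 by 31 mm, loose, lying off the grey end of the rail. Origin: centre of its underside.
- driver: Screwdriver with a red handle, loose, lying behind the rail (on the far side from the robot). Origin on its underside.
- jar: Small white jar, 50 mm across, 55 mm tall, loose, standing behind the rail. Origin: centre of its underside.

How it is judged:
By the outcome, as a careful person would: the job done as asked, in the order asked, and still so for the second after the job is handed in, with the robot touching nothing.
It also fails if it takes over 50 s, if anything falls off the work surface, if the arm or the gripper's body presses on something with over 40 N, if the wrist force passes 120 N, or if a joint passes its speed limit or range.

## Working session

There is one attempt and no reset: what is moved stays moved. The work goes in short steps, Python scripts to look and compute and a tool call to move; the robot and the scene stay as the last step left them, time stands still between calls to the robot, and variables do not carry over. Pictures are saved under pics/ and viewed, and the job is handed in when it is done.

Besides the shell and the picture viewer there is one more tool, called after "Request:" as name(argument=value, ...) on one line, values as JSON. move_arm: Moves the arm, as the interface text tells. Its arguments: {"type":"object","properties":{"delta_rot":{"type":"array"},"slide":{"type":"array"},"jaw":{"type":"array"}},"required":["delta_rot","slide","jaw"]}

```bash
mkdir -p pics; ls; python3 - <<'E'
from station import robot
import cv2,json
s=robot.state();print(s)
for n in("scene","top"):
    d=robot.snapshot(n);cv2.imwrite(f"pics/{n}0.png",d["frame"][:,:,::-1])
    print(n,d["camera_matrix"],d["dist_coeffs"],d["R"],d["t"])
E
```

```text
pics
{'t': 0.0, 'q': array([-1.28145488e+00,  4.94207404e-01,  1.34610769e+00,  1.78413850e-05,
        1.30249488e+00, -9.54675756e-02]), 'joint_velocities': array([-0.00113112,  0.00016394,  0.00035015, -0.00177972,  0.00028846,
       -0.00033055]), 'joint_efforts': array([-3.76699361e-03, -8.82169032e+01, -3.83875000e+01, -6.25494395e-04,
        1.03070124e-02,  4.21696359e-05]), 'position': array([ 0.23454924, -0.57897609,  0.25269312]), 'tcp_rot': array([-0.69402333, -0.13563995,  0.69409453, -0.13478204]), 'ft_force': array([-0.07289815,  0.41052643, -0.44353439]), 'wrist_torque': array([-0.03974149,  0.00207661, -0.00067216]), 'grip_width': 0.08525611013747877}
scene [[420.26488485   0.         284.64639891]
 [  0.         420.26488485 213.0797642 ]
 [  0.           0.           1.        ]] [0.02457888 0.         0.         0.         0.        ] [[ 7.26104175e-01  6.87584417e-01 -6.30321985e-04]
 [ 5.08362564e-01 -5.37458780e-01 -6.72833980e-01]
 [-4.62968932e-01  4.88227129e-01 -7.39793240e-01]] [-0.47505862 -0.26886903  1.25205765]
top [[516.59398895   0.         287.1517351 ]
 [  0.         516.59398895 211.309638  ]
 [  0.           0.           1.        ]] [-0.06621679  0.          0.          0.          0.        ] [[-0.00725052 -0.9999717  -0.00200773]
 [-0.99696258  0.00738437 -0.07753117]
 [ 0.0775438   0.00143949 -0.99698791]] [0.03876303 0.62693553 1.30547372]
```

View pics/scene0.png

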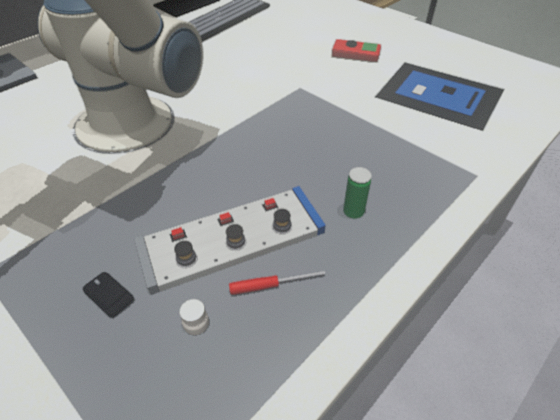

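View pics/top0.png

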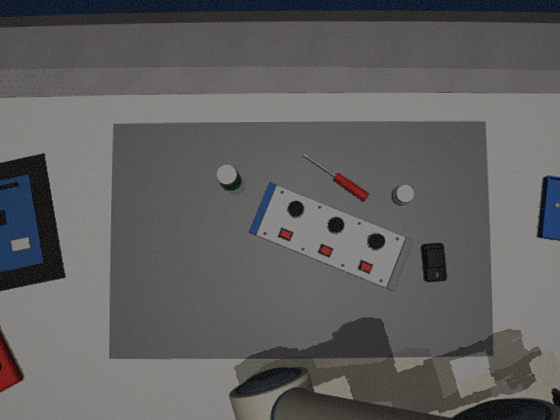

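The scene view shows the pads near (282,214), (235,232) and (185,248), with the red tags at (270,203), (226,217) and (178,233). The top view shows the pads near (296,209), (336,225) and (376,241), with the tags at (286,234), (325,251) and (366,267). The blue end is on the left in the top view. Next I'll zoom in and triangulate.

```bash
cat > h.py <<'E'
import numpy as np,cv2
from station import robot
def ray(d,px):
    u=cv2.undistortPoints(np.array([[px]],float),d["camera_matrix"],np.array(d["dist_coeffs"]))[0,0]
    R=np.array(d["R"]);t=np.array(d["t"])
    v=R.T@np.array([u[0],u[1],1.]);return -R.T@t,v/np.linalg.norm(v)
def plane(d,px,z):
    c,v=ray(d,px);return c+v*(z-c[2])/v[2]
def tri(r1,r2):
    A=np.stack([r1[1],-r2[1]],1);s=np.linalg.lstsq(A,r2[0]-r1[0],rcond=None)[0]
    a=r1[0]+s[0]*r1[1];b=r2[0]+s[1]*r2[1];return (a+b)/2,np.linalg.norm(a-b)
def blobs(m,amin,amax):
    n,l,st,c=cv2.connectedComponentsWithStats(m.astype(np.uint8))
    return [(c[i],st[i]) for i in range(1,n) if amin<=st[i,4]<=amax]
E
python3 - <<'E'
from h import *
D={n:robot.snapshot(n) for n in("scene","top")}
import pickle;pickle.dump(D,open("d0.pkl","wb"))
for n,(x0,y0,x1,y1) in dict(scene=(130,180,330,290),top=(240,170,420,300)).items():
    f=D[n]["frame"];h=cv2.cvtColor(f,cv2.COLOR_RGB2HSV)
    cv2.imwrite(f"pics/{n}_z.png",cv2.resize(f[y0:y1,x0:x1,::-1],None,fx=4,fy=4,interpolation=cv2.INTER_NEAREST))
    red=((h[...,0]<8)|(h[...,0]>172))&(h[...,1]>150)&(h[...,2]>60)
    dark=f.max(2)<45
    blue=(h[...,0]>100)&(h[...,0]<125)&(h[...,1]>130)
    for nm,m in(("red",red),("dark",dark),("blue",blue)):
        mm=np.zeros_like(m);mm[y0:y1,x0:x1]=m[y0:y1,x0:x1]
        print(n,nm,[(c.round(1),s) for c,s in blobs(mm,15,3000)])
E
```

```text
scene red [(array([269.4, 201.2]), array([265, 199,   9,   5,  29], dtype=int32)), (array([224.5, 215.7]), array([220, 213,  10,   6,  33], dtype=int32)), (array([176.3, 231.2]), array([172, 228,  10,   7,  42], dtype=int32)), (array([254.2, 283.4]), array([230, 276,  48,  14, 408], dtype=int32))]
scene dark []
scene blue [(array([308.6, 207.2]), array([293, 187,  31,  41, 292], dtype=int32))]
top red [(array([351. , 186.6]), array([334, 173,  34,  27, 318], dtype=int32)), (array([284.9, 233.8]), array([280, 230,  11,   9,  63], dtype=int32)), (array([325.3, 250.3]), array([320, 246,  11,   9,  64], dtype=int32)), (array([365.8, 266.4]), array([361, 262,  10,  10,  60], dtype=int32))]
top dark [(array([295.2, 208.2]), array([288, 201,  15,  15, 176], dtype=int32)), (array([335.5, 224.6]), array([328, 218,  16,  14, 179], dtype=int32)), (array([375.8, 240.8]), array([368, 234,  17,  15, 193], dtype=int32))]
top blue [(array([262.1, 208.1]), array([249, 183,  27,  51, 362], dtype=int32))]
```

View pics/scene_z.png

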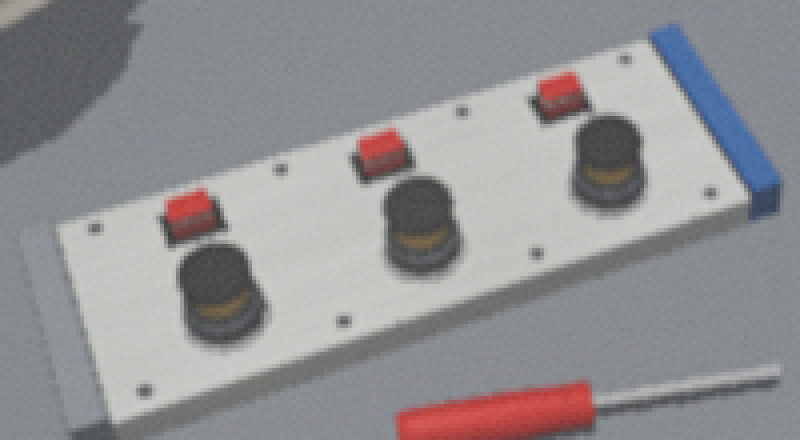

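View pics/top_z.png

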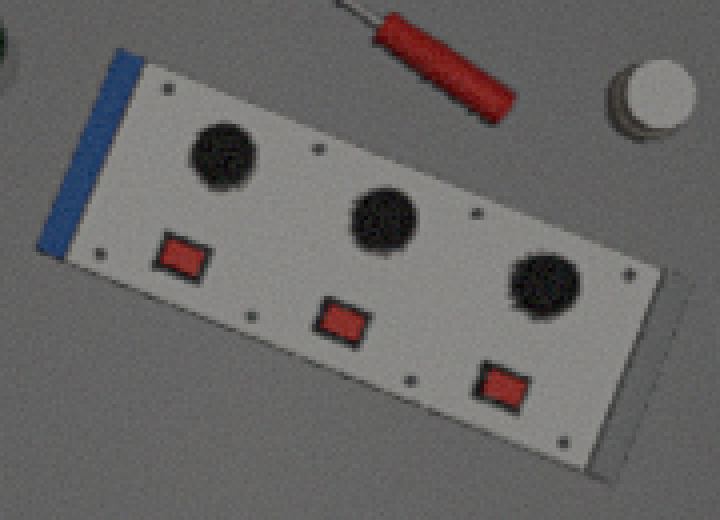

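```bash
python3 - <<'E'
from h import *
import pickle;D=pickle.load(open("d0.pkl","rb"));S,T=D["scene"],D["top"]
ps=[(281.8,214.3),(234.5,230.2),(183.6,247.0)];pt=[(295.2,208.2),(335.5,224.6),(375.8,240.8)]
ts=[(269.4,201.0),(224.7,215.5),(176.5,230.8)];tt=[(284.9,233.8),(325.3,250.3),(365.8,266.4)]
P=[];Q=[]
for a,b in zip(ps,pt):
    x,e=tri(ray(S,a),ray(T,b));print("pad",(x*1e3).round(1),round(e*1e3,1),"plane S",(plane(S,a,.066)*1e3).round(1),"T",(plane(T,b,.066)*1e3).round(1));P.append((plane(T,b,.066)+plane(S,a,.066))/2)
for a,b in zip(ts,tt):
    x,e=tri(ray(S,a),ray(T,b));print("tag",(x*1e3).round(1),round(e*1e3,1),"plane S",(plane(S,a,.042)*1e3).round(1),"T",(plane(T,b,.042)*1e3).round(1));Q.append((plane(T,b,.042)+plane(S,a,.042))/2)
P=np.array(P)[:,:2];Q=np.array(Q)[:,:2]
# rigid fit
M=np.array([[0,110],[0,0],[0,-110],[-70,110],[-70,0],[-70,-110]])/1e3
X=np.vstack([P,Q]);mc=M.mean(0);xc=X.mean(0);U,s,V=np.linalg.svd((M-mc).T@(X-xc));R=V.T@U.T
F=(M-mc)@R.T+xc
print("yaw",np.arctan2(R[1,0],R[0,0]),"fit",(F*1e3).round(1),"res",((X-F)*1e3).round(1))
print("scale",s.sum()/((M-mc)**2).sum())
E
```

```text
pad [632.   14.1  62.7] 0.5 plane S [634.3  12.1  66. ] T [631.6  14.   66. ]
pad [590.  -86.5  61.4] 0.3 plane S [593.1 -88.9  66. ] T [589.9 -86.   66. ]
pad [ 548.3 -187.4   61.4] 1.9 plane S [ 551.2 -189.8   66. ] T [ 548.8 -185.8   66. ]
tag [568.4  39.8  39.9] 1.1 plane S [569.5  38.   42. ] T [568.8  40.3  42. ]
tag [526.3 -61.7  39.2] 0.0 plane S [528.4 -63.1  42. ] T [526.3 -61.5  42. ]
tag [ 484.8 -163.8   40.1] 0.3 plane S [ 486.3 -164.6   42. ] T [ 484.9 -163.4   42. ]
yaw -0.38850001179208876 fit [[ 633.5   13.6]
 [ 591.8  -88.2]
 [ 550.1 -190. ]
 [ 568.7   40.2]
 [ 527.   -61.6]
 [ 485.4 -163.4]] res [[-0.5 -0.6]
 [-0.3  0.7]
 [-0.2  2.2]
 [ 0.4 -1. ]
 [ 0.3 -0.7]
 [ 0.2 -0.5]]
scale 0.9917474079176857
```

```bash
cat >> h.py <<'E'
from scipy.spatial.transform import Rotation as Ro
TG=dict(p1=(633.,13.6),p2=(591.3,-88.0),p3=(549.8,-189.5),t1=(568.8,39.9),t2=(527.1,-61.8),t3=(485.5,-163.5))
def go(x,y,z):
    s=robot.state();R=Ro.from_quat(s["tcp_rot"]).as_matrix()
    d=np.array([x,y,z])-s["position"]*1e3
    print("t",round(s["t"],2),"pos",(s["position"]*1e3).round(1),"world d",d.round(1),"tool slide",(R.T@d).round(1),"F",s["ft_force"].round(2),"grip",round(s["grip_width"]*1e3,1))
E
python3 - <<'E'
from h import *
import pickle;D=pickle.load(open("d0.pkl","rb"));S,T=D["scene"],D["top"]
s=robot.state();print(Ro.from_quat(s["tcp_rot"]).as_matrix().round(3))
go(*TG["p1"],200)
print("spray top",plane(T,(227,171),.12), "scene",plane(S,(359.5,174.5),.12))
E
```

```text
[[-0.     0.375 -0.927]
 [ 0.001 -0.927 -0.375]
 [-1.    -0.001 -0.   ]]
t 0.2 pos [ 234.5 -579.1  253. ] world d [398.5 592.7 -53. ] tool slide [  53.3 -399.8 -591.8] F [ 0.08 -0.28 -0.25] grip 85.4
spray top [0.71815043 0.17810071 0.12      ] scene [0.710704   0.17900666 0.12      ]
```

Request:
move_arm(delta_rot=[[0,0,0],[0,0,0],[0,0,0],[0,0,0],[0,0,0],[0,0,0],[0,0,0],[0,0,0],[0,0,0],[0,0,0]], slide=[[0,-10,-15],[0,-20,-30],[0,-20,-30],[0,-20,-30],[0,-20,-30],[0,-20,-30],[0,-20,-30],[0,-20,-30],[0,-20,-30],[0,-20,-30]], jaw=[0,0,0,0,0,0,0,0,0,0])

```text
t: 1.03
position: [0.4281, -0.2946, 0.2533]
tcp_rot: [0.694, 0.135, -0.694, 0.135]
ft_force: [1.4, -0.4, -0.2]
grip_width: -0.0001
```

Request:
move_arm(delta_rot=[[0,0,0],[0,0,0],[0,0,0],[0,0,0],[0,0,0],[0,0,0],[0,0,0],[0,0,0],[0,0,0],[0,0,0]], slide=[[0,-20,-30],[0,-20,-30],[0,-20,-30],[0,-20,-30],[0,-20,-30],[0,-20,-30],[0,-20,-30],[0,-20,-30],[0,-20,-30],[0,-10,-15]], jaw=[0,0,0,0,0,0,0,0,0,0])

```text
t: 1.87
position: [0.6219, -0.0097, 0.2531]
tcp_rot: [0.694, 0.136, -0.694, 0.136]
ft_force: [0.6, -1.0, 0.5]
grip_width: 0.0001
```

```bash
python3 - <<'E'
from h import *
go(*TG["p1"],100)
E
```

```text
t 1.87 pos [621.9  -9.7 253.1] world d [  11.1   23.3 -153.1] tool slide [153.1 -17.4 -19. ] F [ 0.65 -0.99  0.51] grip 0.1
```

Request:
move_arm(delta_rot=[[0,0,0],[0,0,0],[0,0,0],[0,0,0],[0,0,0],[0,0,0],[0,0,0],[0,0,0],[0,0,0]], slide=[[0,-17.4,-19],[25,0,0],[30,0,0],[30,0,0],[30,0,0],[25,0,0],[12,0,0],[0,0,0],[0,0,0]], jaw=[0,0,0,0,0,0,0,0,0])

```text
t: 2.62
position: [0.6316, 0.0101, 0.1017]
tcp_rot: [-0.694, -0.135, 0.694, -0.135]
ft_force: [0.5, 0.5, 0.3]
grip_width: 0.0002
```

```bash
python3 - <<'E'
from h import *
go(*TG["p1"],88)
print(robot.state()["wrist_torque"])
for n in("scene","top"):
    d=robot.snapshot(n);f=d["frame"]
    f=f[150:300,120:340] if n=="scene" else f[150:310,220:440]
    cv2.imwrite(f"pics/{n}1.png",cv2.resize(f[:,:,::-1],None,fx=3,fy=3))
fs=[]
for i in range(6): 
    fs.append(robot.state()["ft_force"]);robot.snapshot("top")
print(np.array(fs).round(2))
E
```

```text
t 2.62 pos [631.6  10.1 101.7] world d [  1.4   3.5 -13.7] tool slide [13.6 -2.7 -2.6] F [0.48 0.55 0.25] grip 0.2
[ 0.04364688 -0.02759028 -0.00104851]
[[-0.29 -0.3  -0.29]
 [-0.92 -0.3   0.18]
 [ 0.65 -0.35  0.55]
 [ 0.02  0.56  0.23]
 [ 0.88 -0.04  0.5 ]
 [ 0.46 -0.79 -0.57]]
```

View pics/scene1.png

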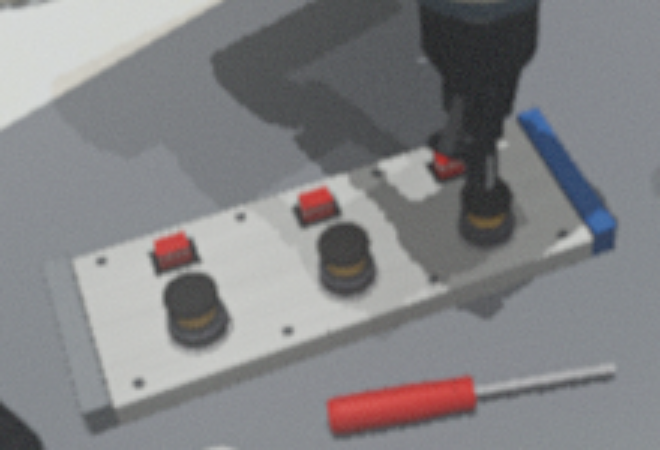

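View pics/top1.png

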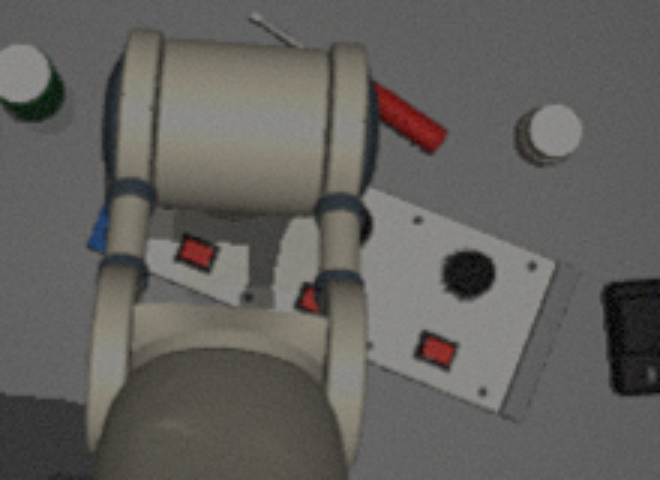

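Both views show the closed fingertips just above pad 1. In the scene crop they are at about (487,190). The force noise is about 0.5 N, so I'll average readings at several depths.

Request:
move_arm(delta_rot=[[0,0,0],[0,0,0],[0,0,0],[0,0,0],[0,0,0]], slide=[[0,-2.7,-2.6],[4,0,0],[4,0,0],[0,0,0],[0,0,0]], jaw=[0,0,0,0,0])

```text
t: 3.43
position: [0.6325, 0.0136, 0.0928]
tcp_rot: [-0.694, -0.135, 0.694, -0.135]
ft_force: [-0.4, 0.6, -0.5]
grip_width: -0.0002
```

```bash
cat >> h.py <<'E'
def avg(n=10):
    F=[];p=[]
    for i in range(n):
        s=robot.state();F.append(s["ft_force"]);p.append(s["position"]);robot.snapshot("top")
    F=np.array(F);print("t",round(s["t"],2),"pos",(np.mean(p,0)*1e3).round(2),"F",F.mean(0).round(2),"se",(F.std(0)/np.sqrt(n)).round(2))
E
python3 - <<'E'
from h import *
avg();go(*TG["p1"],83)
E
```

```text
t 3.88 pos [632.75  13.59  93.23] F [-0.04  0.09  0.05] se [0.17 0.15 0.16]
t 3.93 pos [632.8  13.6  93.3] world d [  0.2  -0.  -10.3] tool slide [10.3  0.1 -0.2] F [ 0.5   0.56 -0.58] grip -0.3
```

Request:
move_arm(delta_rot=[[0,0,0],[0,0,0],[0,0,0],[0,0,0],[0,0,0]], slide=[[3,0,0],[3,0,0],[2.2,0,0],[0,0,0],[0,0,0]], jaw=[0,0,0,0,0])

```text
t: 4.35
position: [0.6329, 0.0136, 0.0851]
tcp_rot: [0.694, 0.135, -0.694, 0.135]
ft_force: [-0.9, -0.1, 5.8]
grip_width: -0.0
```

```bash
python3 - <<'E'
from h import *
avg()
E
```

```text
t 4.8 pos [632.89  13.61  85.2 ] F [-0.58  0.12  5.09] se [0.09 0.15 0.2 ]
```

Request:
move_arm(delta_rot=[[0,0,0],[0,0,0],[0,0,0],[0,0,0]], slide=[[1,0,0],[1,0,0],[0,0,0],[0,0,0]], jaw=[0,0,0,0])

```text
t: 5.18
position: [0.6329, 0.0136, 0.0834]
tcp_rot: [0.694, 0.135, -0.694, 0.135]
ft_force: [-0.6, -0.5, 8.5]
grip_width: 0.0004
```

```bash
python3 - <<'E'
from h import *
avg()
d=robot.snapshot("scene");cv2.imwrite("pics/scene2.png",cv2.resize(d["frame"][150:300,120:340,::-1],None,fx=3,fy=3))
E
```

```text
t 5.63 pos [632.91  13.6   83.42] F [-1.4  -0.08  8.36] se [0.15 0.13 0.12]
```

Pad 1 reads 8.4 N at 4.55 mm, a rate of about 1.84 N/mm. Extrapolating back gives contact at a TCP height of 88.0 mm, which matches the given 66 mm pad height. I'll press a final 0.5 mm, release, and go on to pad 2.

Request:
move_arm(delta_rot=[[0,0,0],[0,0,0],[0,0,0],[0,0,0],[0,0,0],[0,0,0],[0,0,0]], slide=[[0.5,0,0],[0,0,0],[-2,0,0],[-5,0,0],[-15,0,0],[-15,0,0],[0,0,0]], jaw=[0,0,0,0,0,0,0])

```text
t: 6.32
position: [0.6339, 0.0136, 0.122]
tcp_rot: [0.695, 0.135, -0.693, 0.136]
ft_force: [1.7, -0.5, 0.3]
grip_width: -0.0
```

```bash
python3 - <<'E'
from h import *
go(*TG["p2"],93)
E
```

```text
t 6.32 pos [633.9  13.6 122. ] world d [ -42.6 -101.6  -29. ] tool slide [28.9 78.1 77.7] F [ 1.71 -0.5   0.29] grip -0.0
```

Request:
move_arm(delta_rot=[[0,0,0],[0,0,0],[0,0,0],[0,0,0],[0,0,0],[0,0,0],[0,0,0],[0,0,0]], slide=[[0,15,15],[0,24,24],[0,24,24],[0,15.3,14],[8,0,0],[8,0,0],[8,0,0],[0,0,0]], jaw=[0,0,0,0,0,0,0,0])

```text
t: 6.98
position: [0.59, -0.0868, 0.0935]
tcp_rot: [-0.693, -0.136, 0.695, -0.135]
ft_force: [-0.4, -0.3, 0.2]
grip_width: 0.0001
```

```bash
python3 - <<'E'
from h import *
go(*TG["p2"],85);avg(4)
d=robot.snapshot("scene");cv2.imwrite("pics/scene3.png",cv2.resize(d["frame"][150:300,120:340,::-1],None,fx=3,fy=3))
E
```

```text
t 6.98 pos [590.  -86.8  93.5] world d [ 1.3 -1.2 -8.5] tool slide [ 8.5  1.6 -0.8] F [-0.41 -0.26  0.22] grip 0.1
t 7.13 pos [590.51 -86.94  94.5 ] F [-0.39 -0.25  0.35] se [0.09 0.1  0.13]
```

View pics/scene3.png

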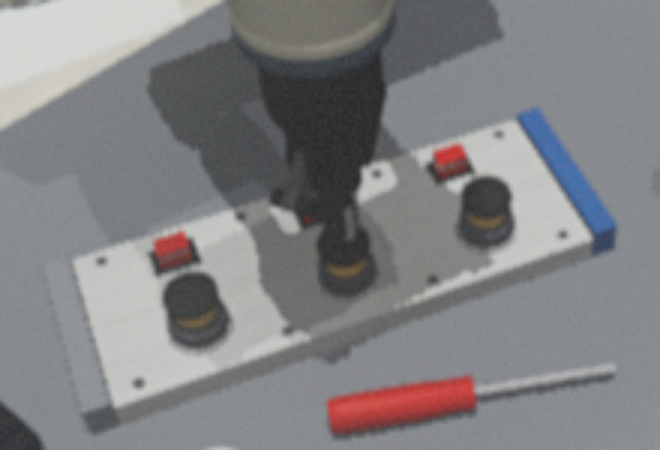

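The tips are centred over pad 2, at about (346,235) in the crop. Pad 1 has sprung back. Now I'll press pad 2.

Request:
move_arm(delta_rot=[[0,0,0],[0,0,0],[0,0,0],[0,0,0],[0,0,0]], slide=[[3.5,1,-0.5],[3,0,0],[3,0,0],[0,0,0],[0,0,0]], jaw=[0,0,0,0,0])

```text
t: 7.65
position: [0.5915, -0.0886, 0.0859]
tcp_rot: [-0.694, -0.135, 0.694, -0.135]
ft_force: [-0.4, 0.6, 1.4]
grip_width: 0.0002
```

```bash
python3 - <<'E'
from h import *
avg()
E
```

```text
t 8.1 pos [591.58 -88.6   86.11] F [-0.32  0.49  0.79] se [0.14 0.21 0.15]
```

Request:
move_arm(delta_rot=[[0,0,0],[0,0,0],[0,0,0],[0,0,0]], slide=[[1,0,0],[1,0,0],[0,0,0],[0,0,0]], jaw=[0,0,0,0])

```text
t: 8.48
position: [0.5917, -0.0886, 0.0841]
tcp_rot: [0.694, 0.135, -0.694, 0.135]
ft_force: [-0.3, -0.7, 1.7]
grip_width: 0.0002
```

```bash
python3 - <<'E'
from h import *
avg(16)
E
```

```text
t 9.23 pos [591.69 -88.62  84.11] F [ 0.37 -0.21  1.61] se [0.15 0.12 0.12]
```

Request:
move_arm(delta_rot=[[0,0,0],[0,0,0],[0,0,0]], slide=[[1.1,0,0],[0,0,0],[0,0,0]], jaw=[0,0,0])

```text
t: 9.53
position: [0.5916, -0.0886, 0.0829]
tcp_rot: [-0.694, -0.135, 0.694, -0.135]
ft_force: [1.6, -0.5, 2.5]
grip_width: 0.0001
```

```bash
python3 - <<'E'
from h import *
avg(16)
E
```

```text
t 10.28 pos [591.65 -88.61  82.99] F [ 0.87 -0.52  2.07] se [0.14 0.13 0.1 ]
```

Request:
move_arm(delta_rot=[[0,0,0],[0,0,0],[0,0,0],[0,0,0],[0,0,0],[0,0,0]], slide=[[-2,0,0],[-5,0,0],[-15,0,0],[-15,0,0],[0,0,0],[0,0,0]], jaw=[0,0,0,0,0,0])

```text
t: 10.83
position: [0.5919, -0.0886, 0.1207]
tcp_rot: [0.694, 0.135, -0.694, 0.135]
ft_force: [0.3, 0.4, -0.4]
grip_width: 0.0002
```

```bash
python3 - <<'E'
from h import *
go(*TG["p3"],94)
E
```

```text
t 10.83 pos [591.9 -88.6 120.7] world d [ -42.1 -100.9  -26.7] tool slide [26.7 77.7 76.9] F [ 0.28  0.45 -0.39] grip 0.2
```

Pad 2 gives 2.07 N at 5.0 mm, about 0.41 N/mm, so it is soft. Pad 3 still has to be pressed as asked.

Request:
move_arm(delta_rot=[[0,0,0],[0,0,0],[0,0,0],[0,0,0],[0,0,0],[0,0,0],[0,0,0],[0,0,0],[0,0,0]], slide=[[0,15,15],[0,24,24],[0,24,24],[0,14.7,13.9],[8,0,0],[8,0,0],[8,0,0],[0,0,0],[0,0,0]], jaw=[0,0,0,0,0,0,0,0,0])

```text
t: 11.58
position: [0.5493, -0.1884, 0.0951]
tcp_rot: [-0.693, -0.136, 0.694, -0.135]
ft_force: [0.4, -0.2, 0.6]
grip_width: -0.0
```

```bash
python3 - <<'E'
from h import *
avg(4);go(*TG["p3"],85)
d=robot.snapshot("scene");cv2.imwrite("pics/scene4.png",cv2.resize(d["frame"][150:300,120:340,::-1],None,fx=3,fy=3))
E
```

```text
t 11.73 pos [ 549.64 -188.72   95.7 ] F [ 0.3   0.08 -0.05] se [0.13 0.16 0.28]
t 11.78 pos [ 549.8 -189.1   96.2] world d [ -0.   -0.4 -11.2] tool slide [11.2  0.3  0.2] F [ 0.32 -0.43 -0.36] grip 0.1
```

View pics/scene4.png

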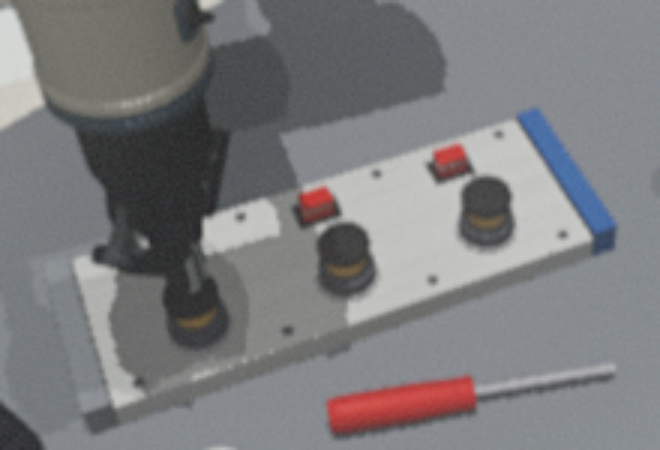

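The tips are over pad 3, at about (193,285) in the crop. Pads 1 and 2 are back up and the tags I can see are up.

Request:
move_arm(delta_rot=[[0,0,0],[0,0,0],[0,0,0],[0,0,0],[0,0,0],[0,0,0]], slide=[[3.5,0,0],[3.5,0,0],[3,0,0],[1.2,0,0],[0,0,0],[0,0,0]], jaw=[0,0,0,0,0,0])

```text
t: 12.33
position: [0.5495, -0.1895, 0.0848]
tcp_rot: [-0.694, -0.135, 0.694, -0.135]
ft_force: [0.5, 1.3, 1.9]
grip_width: 0.0002
```

```bash
python3 - <<'E'
from h import *
avg()
E
```

```text
t 12.78 pos [ 549.55 -189.48   84.87] F [0.37 0.88 2.88] se [0.19 0.19 0.17]
```

Request:
move_arm(delta_rot=[[0,0,0],[0,0,0],[0,0,0],[0,0,0]], slide=[[1,0,0],[1,0,0],[0,0,0],[0,0,0]], jaw=[0,0,0,0])

```text
t: 13.17
position: [0.5495, -0.1895, 0.0827]
tcp_rot: [0.694, 0.135, -0.694, 0.135]
ft_force: [0.4, 2.0, 5.6]
grip_width: -0.0002
```

```bash
python3 - <<'E'
from h import *
avg(16)
E
```

```text
t 13.92 pos [ 549.55 -189.49   82.8 ] F [0.76 1.32 4.54] se [0.12 0.13 0.12]
```

Pad 3 gives 4.5 N at 5.2 mm, about 0.87 N/mm. The three rates are 1.84, 0.41 and 0.87 N/mm, so mount 2 is the soft one. I'll release pad 3 and go to tag 2.

Request:
move_arm(delta_rot=[[0,0,0],[0,0,0],[0,0,0],[0,0,0],[0,0,0],[0,0,0]], slide=[[-2,0,0],[-5,0,0],[-18,0,0],[-18,0,0],[0,0,0],[0,0,0]], jaw=[0,0,0,0,0,0])

```text
t: 14.47
position: [0.5497, -0.1897, 0.1266]
tcp_rot: [0.694, 0.135, -0.694, 0.136]
ft_force: [-0.5, -0.0, 0.4]
grip_width: -0.0
```

```bash
python3 - <<'E'
from h import *
go(*TG["t2"],72)
E
```

```text
t 14.47 pos [ 549.7 -189.7  126.6] world d [-22.6 127.9 -54.6] tool slide [  54.5 -127.1  -27. ] F [-0.46 -0.05  0.4 ] grip -0.0
```

Request:
move_arm(delta_rot=[[0,0,0],[0,0,0],[0,0,0],[0,0,0],[0,0,0],[0,0,0],[0,0,0],[0,0,0],[0,0,0],[0,0,0]], slide=[[0,-20,-4],[0,-35,-8],[0,-37,-8],[0,-25,-5],[0,-10,-2],[15,0,0],[20,0,0],[15,0,0],[0,0,0],[0,0,0]], jaw=[0,0,0,0,0,0,0,0,0,0])

```text
t: 15.3
position: [0.5263, -0.0618, 0.0751]
tcp_rot: [-0.693, -0.135, 0.695, -0.135]
ft_force: [-0.4, -0.3, 0.5]
grip_width: -0.0001
```

```bash
python3 - <<'E'
from h import *
avg(4);go(*TG["t2"],50)
for n in("scene","top"):
    d=robot.snapshot(n);f=d["frame"]
    f=f[150:300,120:340] if n=="scene" else f[150:310,220:440]
    cv2.imwrite(f"pics/{n}5.png",cv2.resize(f[:,:,::-1],None,fx=3,fy=3))
E
```

```text
t 15.45 pos [526.89 -61.91  75.93] F [0.12 0.03 0.37] se [0.21 0.19 0.2 ]
t 15.5 pos [527.3 -61.9  76.6] world d [ -0.2   0.1 -26.6] tool slide [26.6 -0.2  0.2] F [ 0.64 -0.6   0.36] grip 0.3
```

View pics/scene5.png

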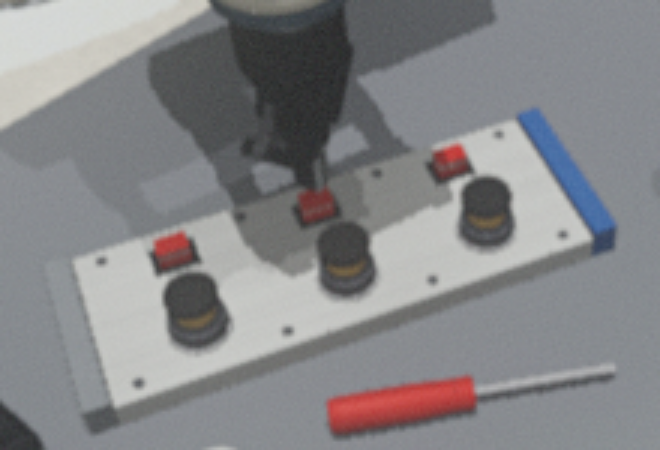

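The tips are just above tag 2, at about (317,195) in the crop, and all the pads are up. I'll push down most of the way, then finish slowly.

Request:
move_arm(delta_rot=[[0,0,0],[0,0,0],[0,0,0],[0,0,0],[0,0,0],[0,0,0],[0,0,0],[0,0,0],[0,0,0]], slide=[[2,0,0],[3,0,0],[3,0,0],[4,0,0],[4,0,0],[4,0,0],[4,0,0],[0,0,0],[0,0,0]], jaw=[0,0,0,0,0,0,0,0,0])

```text
t: 16.35
position: [0.5266, -0.0616, 0.0514]
tcp_rot: [-0.694, -0.135, 0.694, -0.135]
ft_force: [0.1, 0.1, -0.5]
grip_width: -0.0002
```

Request:
move_arm(delta_rot=[[0,0,0],[0,0,0],[0,0,0],[0,0,0]], slide=[[1,0,0],[1,0,0],[0,0,0],[0,0,0]], jaw=[0,0,0,0])

```text
t: 16.68
position: [0.5268, -0.0616, 0.05]
tcp_rot: [0.694, 0.135, -0.694, 0.135]
ft_force: [-0.7, 1.4, 5.6]
grip_width: 0.0
```

```bash
python3 - <<'E'
from h import *
avg(4)
E
```

```text
t 16.83 pos [526.85 -61.64  50.01] F [-1.13  0.74  5.27] se [0.19 0.18 0.16]
```

Request:
move_arm(delta_rot=[[0,0,0],[0,0,0],[0,0,0]], slide=[[0.4,0,0],[0.4,0,0],[0,0,0]], jaw=[0,0,0])

```text
t: 17.13
position: [0.5269, -0.0617, 0.0499]
tcp_rot: [0.694, 0.135, -0.694, 0.135]
ft_force: [-4.5, 0.8, 20.1]
grip_width: -0.0002
```

The force rises to 20 N with no further travel at 49.9 mm, so the tag is on its stop. I'll retract straight up and then back off, clear of the camera views.

Request:
move_arm(delta_rot=[[0,0,0],[0,0,0],[0,0,0],[0,0,0],[0,0,0],[0,0,0],[0,0,0],[0,0,0],[0,0,0],[0,0,0]], slide=[[-2,0,0],[-10,0,0],[-25,0,0],[-30,0,0],[-30,0,0],[-30,0,0],[-20,10,15],[0,20,30],[0,20,30],[0,20,30]], jaw=[0,0,0,0,0,0,0,0,0,0])

```text
t: 17.97
position: [0.455, -0.1667, 0.1971]
tcp_rot: [0.694, 0.135, -0.694, 0.136]
ft_force: [1.0, -1.0, 0.7]
grip_width: 0.0001
```

Request:
move_arm(delta_rot=[[0,0,0],[0,0,0],[0,0,0],[0,0,0],[0,0,0],[0,0,0],[0,0,0],[0,0,0],[0,0,0],[0,0,0]], slide=[[0,20,30],[0,20,30],[0,20,30],[0,20,30],[0,20,25],[0,20,20],[0,20,20],[0,10,10],[0,0,0],[0,0,0]], jaw=[0,0,0,0,0,0,0,0,0,0])

```text
t: 18.8
position: [0.3312, -0.3781, 0.1962]
tcp_rot: [0.694, 0.135, -0.694, 0.135]
ft_force: [0.3, 0.8, -0.5]
grip_width: -0.0001
```

```bash
python3 - <<'E'
from h import *
import pickle;D0=pickle.load(open("d0.pkl","rb"))
print(robot.state()["t"],robot.state()["ft_force"])
for n,(x0,y0,x1,y1) in dict(scene=(70,140,390,340),top=(200,140,460,300)).items():
    d=robot.snapshot(n);f=d["frame"]
    cv2.imwrite(f"pics/{n}6.png",cv2.resize(f[y0:y1,x0:x1,::-1],None,fx=2.5,fy=2.5))
    for q in (D0[n]["frame"],f):
        h=cv2.cvtColor(q,cv2.COLOR_RGB2HSV)
        m=((h[...,0]<8)|(h[...,0]>172))&(h[...,1]>150)&(h[...,2]>60);mm=np.zeros_like(m);mm[y0:y1,x0:x1]=m[y0:y1,x0:x1]
        print(n,[(c.round(1),s[4]) for c,s in blobs(mm,8,3000)])
    df=np.abs(cv2.GaussianBlur(f,(3,3),0).astype(int)-cv2.GaussianBlur(D0[n]["frame"],(3,3),0)).max(2)>40
    mm=np.zeros_like(df);mm[y0:y1,x0:x1]=df[y0:y1,x0:x1];print("diff",[(c.round(0),s[4]) for c,s in blobs(mm,4,99999)])
E
```

```text
18.8 [ 0.26036383  0.77116811 -0.51694292]
scene [(array([269.4, 201.2]), np.int32(29)), (array([224.5, 215.7]), np.int32(33)), (array([176.3, 231.2]), np.int32(42)), (array([253.5, 283.7]), np.int32(423))]
scene [(array([269.5, 201.2]), np.int32(28)), (array([224.9, 219.5]), np.int32(45)), (array([176.4, 231. ]), np.int32(40)), (array([253.5, 283.7]), np.int32(424))]
diff [(array([142., 141.]), np.int32(29)), (array([160., 147.]), np.int32(242)), (array([113., 148.]), np.int32(46)), (array([124., 160.]), np.int32(716)), (array([189., 175.]), np.int32(978)), (array([ 79., 175.]), np.int32(739)), (array([143., 203.]), np.int32(515)), (array([ 85., 206.]), np.int32(76)), (array([ 72., 213.]), np.int32(26)), (array([224., 215.]), np.int32(42)), (array([ 89., 249.]), np.int32(1425)), (array([225., 220.]), np.int32(39))]
top [(array([351. , 186.6]), np.int32(318)), (array([284.9, 233.8]), np.int32(63)), (array([325.3, 250.3]), np.int32(64)), (array([365.8, 266.4]), np.int32(60))]
top [(array([351.1, 186.6]), np.int32(319)), (array([285. , 233.8]), np.int32(61)), (array([325.1, 250.3]), np.int32(59)), (array([365.7, 266.5]), np.int32(61))]
diff [(array([427., 297.]), np.int32(25)), (array([434., 296.]), np.int32(14)), (array([420., 299.]), np.int32(7))]
```

View pics/scene6.png

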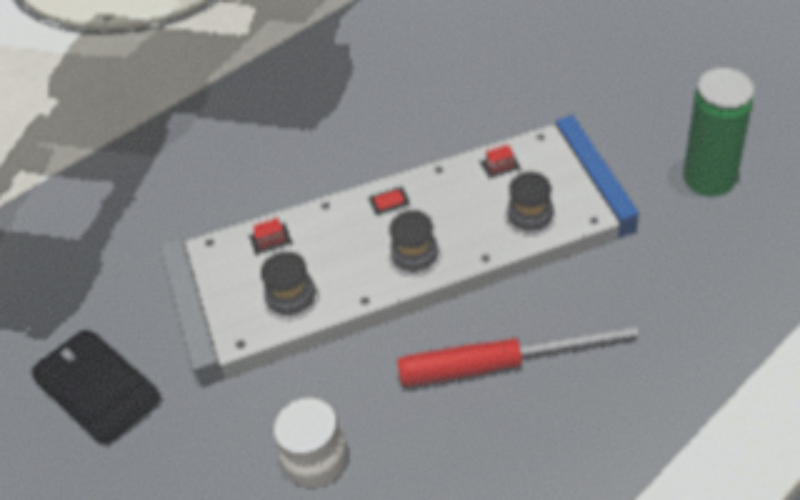

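View pics/top6.png

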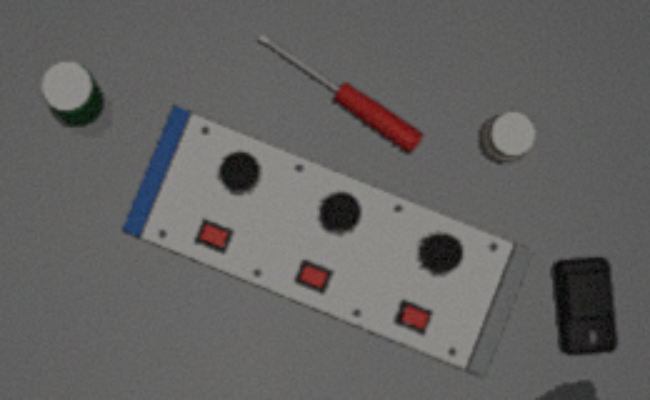

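Tag 2, at (388,200) in the scene crop, is now down near the deck. Tags 1 (500,158) and 3 (268,234) are still up, all three pads are back up, and the loose objects haven't moved. I'll hand the job in.

```bash
python3 - <<'E'
from h import *
print(robot.close_job())
E
```

```text
the job is handed in; nothing more can be done
None
```

The middle mount (place 2) is the soft one. I pushed its red tag fully down and handed the job in at about 19 s.

| Place | Pressed down | Force | Spring rate |
|---|---|---|---|
| 1 (blue end) | about 5 mm | 8.4 N at 4.55 mm | about 1.8 N/mm |
| 2 (middle) | 5.0 mm | 2.1 N | about 0.41 N/mm |
| 3 (grey end) | 5.2 mm | 4.5 N | about 0.87 N/mm |

- **Presses:** I pressed the pads in order from the blue end with the closed fingertips, and the last pictures show all three back up.
- **Tag 2:** the force rose to 20 N with no more travel at a fingertip height of about 28 mm, which is where its stop should be.
- **Last pictures:** tag 2 is down and tags 1 and 3 are up. The spray can, mouse, screwdriver and jar show no change from the first pictures, and the arm is clear of everything.
- **Disagreement:** the camera heights came out 2–5 mm lower than the given ones. On pad 1, where I checked it, touch agreed with the given 66 mm.

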